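# Turn the jar's code to the scanner and scan it

### The arm

A 6-joint arm with a two-finger parallel gripper is mounted at the origin on a cart in front of the work surface, level with it; the furniture and walls round the work are solid. World frame = base frame: x ahead of the robot, y to its left, z up, the work surface at z = 0. Lengths are in mm, angles in degrees, forces in N, time in s.
With the tool pointing down it reaches from about 300 to 850 mm from the base axis. Payload 4.2 kg.
Tool frame: the origin (TCP) lies between the finger pads; the fingertips stand 19 mm ahead of it and the grasp point (between the pads) is the TCP (env.tips_ahead is the distance from the TCP to the fingertips, in mm); z points along the fingers, y is the direction in which the jaws open and shut (so a half turn about z gives the same grasp; the last joint's range is limited). The gripper opens to 91 mm and grips with 3 to 60 N. Pads are 32 mm wide; open, the fingers measure 118 mm over their backs; the gripper's body (76 mm by 178 mm) begins 60 mm behind the grasp point.
Start: joints at [76.031, 18.312, 89.639, -0, 72.044, -1.146], TCP at [127.614, 560.674, 232.976] pointing down, gripper open.
Joint ranges: [-177.97, 177.97], [-48.28, 115.42], [12.27, 149.76], [-77.06, 257.06], [2.81, 150.46], [-146.56, 146.56]. Speed limits (degrees/s): [147.25, 147.25, 180, 180, 180, 180].

### API

Orientations are given as [roll, pitch, yaw] about the fixed x, y, z axes, in that order (R = Rz(yaw) Ry(pitch) Rx(roll)).
In Python, from workcell import telemetry, viewer, job_done, env gives the robot as it stands. The module is installed in compiled form; this text tells all that it offers.
- The arm moves only by the shell command python3 -m jog 'ROWS' [FORCE]. ROWS is JSON, a list of rows, each a list of 3 entries, a list of its own where there are three numbers: the shift along the tool's x, y, z in cm, then the turn about the tool's z in degrees, then the opening, from 0 (shut) to 1 (fully open). A call has 1 to 10 rows; each row shifts and turns the pose as measured when the row begins, along the tool's axes as they then stand; what a row does not reach is not made up. A row lasts 1/8 s, in which the tool goes at most 62.5 mm and 10.7 degrees, less where a joint would pass 70% of its speed; a pose out of reach is approached as far as the arm can. A call is refused whole if a number of a shift passes 6.25 or a number of a turn 10.7, either way. A call with a gripper value outside its range is refused whole. The fingers move at their own pace and stop on an object; FORCE is the grip in N (left out, the last holds). Time passes only in rows, so rows that do not move let the fingers close. It gives the time, the measured TCP pose, the force and the opening at its end, in the units of the state.
- telemetry.state(): the state, without advancing time (a new reading comes with each control period).
- viewer.grab_frame(name): name is "side" or "top"; returns a dict with "color" (480x640x3 uint8, red, green, blue), "K" (3x3 intrinsics, pixels), "rvec" (rotation vector, rad) and "tvec" (3), from world to camera coordinates, as OpenCV has them. Camera axes: x right, y down, z forward; pixel columns grow to the right and rows downward; lengths in mm; the calibration is good to about 2 mm. A picture is of the moment at which its call begins. There is no depth.
- job_done(): hands the job in, once; it reports no verdict.
The state is a dict: "time_s": time; "qpos": joint angles; "qvel": joint speeds; "effort": joint torques, N m; "ee_pos": TCP position; "ee_rot": TCP orientation; "force": force on the tool from outside, world axes, zero at the start; "torque": the same for the moment, N m; "gripper_width": finger opening in mm.
Only numpy, scipy, OpenCV 4.12 (cv2) and the standard library are available. Lean on these libraries where they do the work, as an engineer would, in place of code of your own. Each camera call takes 0.05 s, during which the arm holds its last target. There are 200 camera calls.

### The job

Turn the jar's barcode to face the red window of the scanner squarely, by pushing the turntable round by its upright pegs; do not touch the jar itself. When it faces the window and stands still, press the green key on top of the scanner fully down, let it come up, and leave the jar standing there, without disturbing the ribbon roll, the chocolate bar or the spare jar beside the station.

Things in the scene. Friction and masses are not known exactly. Their poses are not given: they have to be found in the camera images.
- station: Fixed turntable and grey desk scanner, joined by a low black tongue. Origin on the worktop under the turntable's axis; x points level from it to the scanner, z up. Scanner block: 50 (x) by 78 (y) mm, 90 mm high, centred at x = 150 mm, on a foot 62 by 90 mm; its front face at x = 125 mm, with the red window (middle 70 mm up), looks along -x at the jar.
- platter (a joint): The turntable: aluminium disc 190 mm across, top 22 mm up, on the station's z axis. Four black pegs, 10 mm thick, stand 84 mm from the axis, 90 degrees apart, tops 58 mm above the worktop. Value in rad, counter-clockwise from above; at 0 one peg lies toward the scanner (station +x). No stop within a full turn; light friction (0.6 N at a peg); stays where left; carries the jar round.
- jar: Glass jar with tan lid, 59 mm across, 75 mm high, loose, upright at the middle of the turntable (within 3 mm). Origin: centre of underside. Its +x points out through the middle of the barcode; a red seal strip 12 mm wide runs up from the barcode and onto the lid, ending near the lid's middle, so it shows the same direction from above. (The cream label runs all round.) It keeps its place on the disc if turned smoothly (1 rad/s or less).
- code (a point): Middle of the barcode sticker on the jar: white with black bars, about 28 mm wide round the jar and 32 mm high; this point is on the jar's side, 30 mm from the jar's axis and 30 mm above its underside.
- scan_key (a joint): The green round push key, 28 mm across, in a low black housing in the middle of the scanner's top. Value in m: 0 up, 0.006 fully down; a spring brings it up again, about 5 N at full travel.
- scan_key_top (a point): Centre of the green key's upper face (moves with the key); it is pressed straight down.
- ribbon: Bystander: roll of red satin ribbon lying flat, 60 mm across, 16 mm high, loose. Origin at the centre of its underside.
- bar: Bystander: wrapped chocolate bar with a red wrapper lying flat, 62 by 164 by 12 mm (long along its y), loose. Origin at the centre of its underside.
- spare_jar: Bystander: a second glass jar with a tan lid and no barcode, 57 mm across, 80 mm high, loose, standing on the worktop beside the scanner. Origin at the centre of its underside.
Not all that is in view belongs to the job. Leave any orange or purple look-alike of the jar alone.

How it is judged (in metres and radians):
On the way, in this order (a step that is already met when the one before it is completed fails the run):
1. the barcode faces the scanner's window, jar and turntable still, key up (y of code in the frame of station between -0.0075 and 0.0075 m and x of code in the frame of station above 0.015 m and angle between jar's own z axis and vertical below 0.1 rad and horizontal distance between jar and station below 0.012 m and z of jar in the frame of station below 0.027 m and linear speed of jar below 0.01 m/s and velocity of joint platter between -0.05 and 0.05 rad/s and value of joint scan_key below 0.0015 m), for 0.3 s.
2. the green key is pressed down with the barcode facing the window (y of code in the frame of station between -0.0075 and 0.0075 m and x of code in the frame of station above 0.015 m and value of joint scan_key above 0.0045 m), for 0.05 s.
At the end, for the whole second after the job is handed in: The barcode's middle is on the scanner's side of the jar, within 7.5 mm (14 degrees) of the line from the turntable's axis to the scanner's middle; the jar stands upright (0.1 rad) on the turntable within 12 mm of its axis; jar and turntable still; green key up again (all of step 1); the robot touches nothing.
It fails at once if the robot touches the jar with the barcode (contact force between any of the arm, the fingers and jar above 0.5 N).
It fails at once if the green key is pressed (over 3 mm) while the barcode does not face the window (over 9 mm off the line) (value of joint scan_key above 0.003 m and not (y of code in the frame of station between -0.009 and 0.009 m and x of code in the frame of station above 0.015 m)).
It fails at once if the ribbon roll, chocolate bar or spare jar is moved by more than 15 mm or the spare jar is tipped (distance of any of ribbon, bar, spare_jar from where it was at the start of the episode above 0.015 m or angle between spare_jar's own z axis and vertical above 0.3 rad).
It also fails if it takes over 64 s, if anything falls off the work surface, if the arm or the gripper's body presses on something with over 40 N, if the wrist force passes 120 N, or if a joint passes its speed limit or range.

## Working session

There is one attempt and no reset: what is moved stays moved. The work goes in short steps, Python scripts to look and compute and a shell command to move; the robot and the scene stay as the last step left them, time stands still between calls to the robot, and variables do not carry over. Pictures are saved under pics/ and viewed, about 8 in all and at most 12, crops included, and the job is handed in when it is done.

```bash
mkdir -p pics
python3 - <<'E'
from workcell import telemetry, viewer
import cv2,pickle
for n in("top","side"):
    f=viewer.grab_frame(n); cv2.imwrite(f"pics/{n}0.png",f["color"][...,::-1]); pickle.dump(f,open(f"{n}0.pkl","wb"))
    print(n,f["K"],f["rvec"],f["tvec"])
s=telemetry.state();print(s["ee_pos"],s["ee_rot"],s["gripper_width"],s["time_s"])
E
```

```text
top [[557.00940814   0.         317.8029149 ]
 [  0.         557.00940814 243.11261516]
 [  0.           0.           1.        ]] [ 2.16957372 -2.11392267  0.20856183] [  35.32747131  575.27371043 1124.88059054]
side [[512.33456773   0.         321.95504223]
 [  0.         512.33456773 232.55930654]
 [  0.           0.           1.        ]] [ 1.90476195 -0.33326109  0.25709491] [-502.53703647  181.52533184  753.93075547]
[127.48859    560.25450317 232.21031549] [-1.79909609e+02 -4.61405597e-03  1.67174871e+02] 91.1161785323138 0.1
```

View pics/top0.png

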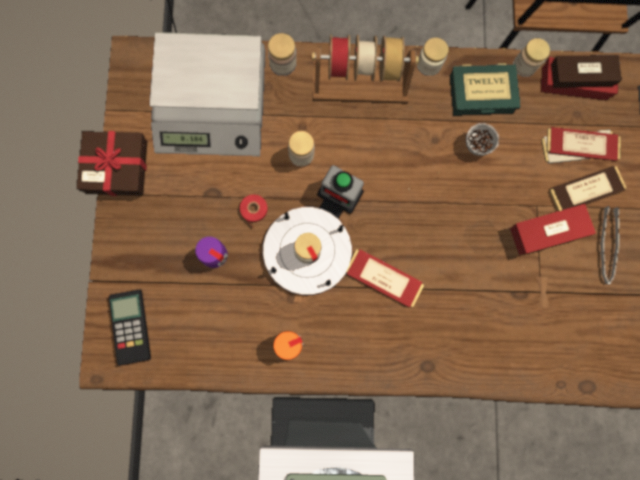

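View pics/side0.png

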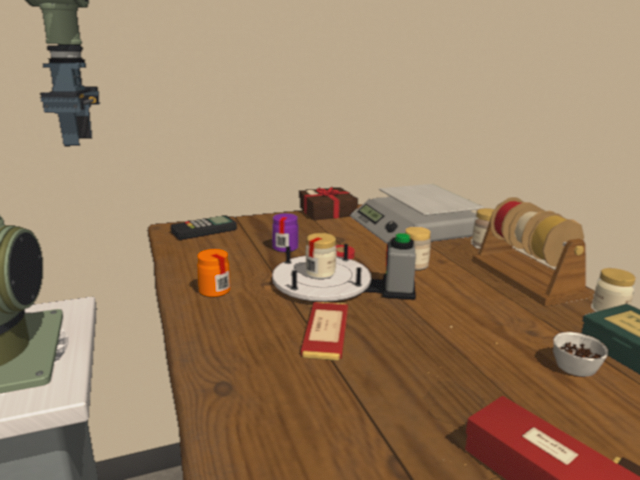

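The top view shows the barcode jar at (308,248) on the disc centred near (307,251). Its seal strip points down-right to about (314,256). The scanner is at (342,188) with its key at (344,180). The ribbon roll (253,208), chocolate bar (386,278) and spare jar (301,148) are the bystanders. The purple (210,250) and orange (288,346) jars are decoys. I'll enlarge the station to confirm.

```bash
cat > h.py <<'E'
import numpy as np,cv2,pickle
def cam(f): 
    R,_=cv2.Rodrigues(np.array(f["rvec"])); return np.array(f["K"]),R,np.array(f["tvec"]).ravel()
def bp(f,uv,z):
    K,R,t=cam(f); d=R.T@np.linalg.inv(K)@np.array([*uv,1.]); c=-R.T@t
    return c+d*(z-c[2])/d[2]
def pj(f,P):
    return cv2.projectPoints(np.float64(P).reshape(-1,1,3),np.array(f["rvec"]),np.array(f["tvec"]),np.array(f["K"]),None)[0].reshape(-1,2)
E
python3 - <<'E'
from h import *
f=pickle.load(open("top0.pkl","rb"));im=f["color"][...,::-1]
c=im[120:310,215:435]; cv2.imwrite("pics/crop0.png",cv2.resize(c,None,fx=3.6,fy=3.1,interpolation=cv2.INTER_CUBIC)) if 0 else cv2.imwrite("pics/crop0.png",cv2.resize(c,None,fx=3,fy=3,interpolation=cv2.INTER_CUBIC))
K,R,t=cam(f);print("cam",-R.T@t)
# disc blob
hsv=cv2.cvtColor(im,cv2.COLOR_BGR2HSV)
m=((hsv[...,1]<40)&(hsv[...,2]>150)).astype(np.uint8);m[:, :255]=0;m[:,360:]=0;m[:200]=0;m[300:]=0
cs=max(cv2.findContours(m,0,1)[0],key=cv2.contourArea);e=cv2.fitEllipse(cv2.convexHull(cs));print(e,bp(f,e[0],22))
g=((hsv[...,0]>45)&(hsv[...,0]<85)&(hsv[...,1]>150)).astype(np.uint8);g[:160]=0;g[200:]=0;g[:,:325]=0;g[:,365:]=0
ys,xs=np.nonzero(g);print("key",xs.mean(),ys.mean(),len(xs),bp(f,(xs.mean(),ys.mean()),100))
E
```

```text
cam [ 373.37607336   74.08323591 1205.25773058]
((306.8385925292969, 250.44937133789062), (86.87492370605469, 87.92032623291016), 69.07282257080078) [562.17163759  72.90111303  22.        ]
key 339.1304347826087 180.0 23 [698.22798884  10.59456773 100.        ]
```

View pics/crop0.png

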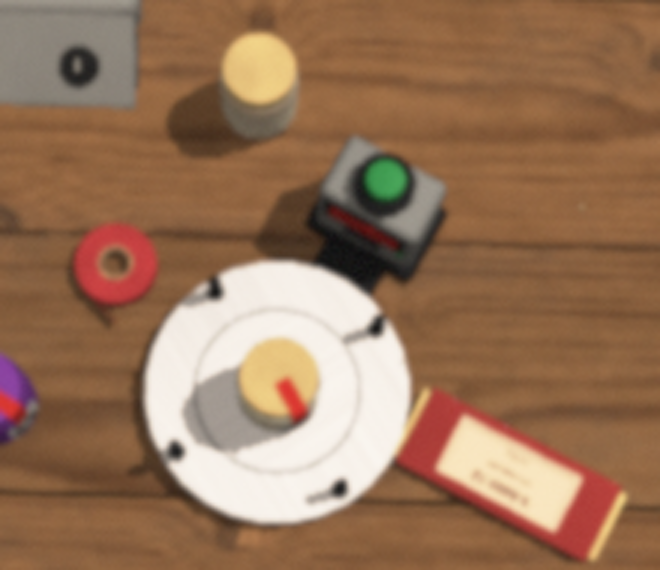

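Run:
```python
from h import *
f=pickle.load(open("top0.pkl","rb"))
T=lambda x,y:(x/3+215-.33,y/3+120-.33)
A=bp(f,(306.84,250.45),22)
k=bp(f,T(386,180),102);print("key",k,np.linalg.norm((k-A)[:2]))
ang=lambda v:np.degrees(np.arctan2(v[1],v[0]))
h=ang(k-A);print("heading",h)
for p in[(213,282),(377,323),(341,487),(176,450)]:
    q=bp(f,T(*p),58)-A;print(ang(q),ang(q)-h,np.linalg.norm(q[:2]))
a=bp(f,T(284,381),75);b=bp(f,T(301,416),75);l=bp(f,T(279,376),75)
print("lid",l-A,"strip",ang(b-a),ang(b-l),"rel",ang(b-a)-h)
for n,p in dict(ribbon=(116,263),spare=(259,68),bar1=(427,390),bar2=(625,490),bar3=(590,560),bar4=(398,455)).items():print(n,bp(f,T(*p),{'ribbon':16,'spare':80}.get(n,12)))
```

```text
key [698.61039455   2.07662121 102.        ] 153.7255987949045
heading -27.432305787307126
33.195525179863814 60.62783096717094 85.39657863727155
-56.65896139923822 -29.226655611931097 82.64237920101473
-146.78868334040118 -119.35637755309405 84.2897085363323
125.08502108942722 152.51732687673433 83.39574545064991
lid [ 2.93562298 -1.34511574 53.        ] strip -152.86910116236368 -149.9749719094174 rel -125.43679537505655
ribbon [655.24508527 192.34873304  16.        ]
spare [784.06649641  91.59771432  80.        ]
bar1 [568.51377224 -36.06744772  12.        ]
bar2 [ 499.62082582 -179.61534853   12.        ]
bar3 [ 448.83564131 -154.08614857   12.        ]
bar4 [520.55867    -15.72525064  12.        ]
```

Confirmed: the tan-lid jar on the disc is the one with the red seal strip. In the station frame the axis is at (562,73), heading is about -27.4°, and the strip is about -125°. The disc therefore needs about +125° CCW. I'll push the peg at world 125° (left side, clear of the scanner and the bystanders) with shut fingers.

```bash
python3 -m jog '[[[-4.2,-2.5,0],0,0],[[-4.2,-2.5,0],0,0],[[-4.2,-2.5,0],0,0],[[-4.2,-2.5,0],0,0],[[-4.2,-2.5,0],0,0],[[-4.2,-2.5,0],0,0],[[-4.2,-2.5,0],0,0],[[-4.2,-2.5,0],0,0],[[-4.2,-2.5,0],0,0],[[-4.2,-2.5,0],0,0]]' 20
python3 -m jog '[[[0,0,0],10.7,0],[[0,0,0],10.7,0],[[0,0,0],10.7,0],[[0,0,0],10.7,0],[[0,0,0],10.7,0],[[0,0,0],10.7,0],[[0,0,0],10.7,0],[[0,0,0],10.7,0],[[0,0,0],10.7,0],[[0,0,0],10.7,0]]'
python3 -m jog '[[[0,0,0],10.7,0],[[0,0,0],10.7,0],[[0,0,0],10.7,0],[[0,0,0],10.7,0],[[0,0,0],10.7,0],[[0,0,0],0,0]]'
cat >> h.py <<'E'
AX=np.array([562.2,72.9])
def go(x,y,z,yaw,n=1):
    from workcell import telemetry
    s=telemetry.state();p=np.array(s["ee_pos"]);w=np.radians(s["ee_rot"][2]);d=np.array([x,y,z])-p
    X=np.array([np.cos(w),np.sin(w),0]);Y=np.array([np.sin(w),-np.cos(w),0])
    print("pos",p.round(1),"rpy",np.round(s["ee_rot"],1),"t",s["time_s"],"F",np.round(s["force"],1))
    v=p[:2]-AX;print("polar",np.hypot(*v),np.degrees(np.arctan2(v[1],v[0])))
    print("tool cm/row",np.round([d@X/10/n,d@Y/10/n,-d[2]/10/n],2),"turn",((np.degrees(w)-yaw+180)%360-180)/n)
E
python3 -c "
from h import *
go(554.9,156.6,200,5)"
```

```text
time_s: 1.35
ee_pos: [489.6, 214.8, 228.8]
ee_rot: [-179.7, -0.2, 167.6]
force: [1.0, 0.7, 0.4]
gripper_width: 0.6
time_s: 2.6
ee_pos: [489.9, 210.0, 223.5]
ee_rot: [-179.6, 0.9, 59.8]
force: [-0.1, -0.3, -0.1]
gripper_width: 0.6
time_s: 3.35
ee_pos: [488.2, 209.3, 220.8]
ee_rot: [179.4, 1.2, 6.2]
force: [-0.3, -0.1, 0.4]
gripper_width: 0.8
pos [488.2 209.3 220.8] rpy [179.4   1.2   6.2] t 3.35 F [-0.3 -0.1  0.4]
polar 155.1838139269111 118.49416489389053
tool cm/row [6.06 5.96 2.08] turn 1.2255422761246848
```

```bash
python3 -m jog '[[[2,2,0],0,0],[[2,2,0],0,0],[[2,2,0],1,0],[[0,0,3],0,0],[[0,0,4],0,0],[[0,0,3],0,0],[[0,0,0],0,0]]'
python3 -c "
from h import *
go(554.9,156.6,62,5)"
```

```text
time_s: 4.22
ee_pos: [554.5, 153.5, 116.6]
ee_rot: [179.5, 1.2, 6.6]
force: [0.6, 0.3, -0.0]
gripper_width: 0.5
pos [554.5 153.5 116.6] rpy [179.5   1.2   6.6] t 4.225 F [ 0.6  0.3 -0. ]
polar 80.92955694047726 95.48787930082696
tool cm/row [ 0.08 -0.31  5.46] turn 1.5575776607313685
```

```bash
python3 -m jog '[[[0.1,-0.2,2],1.5,0],[[0,-0.1,2],0,0],[[0,0,1.3],0,0],[[0,0,0],0,0]]'
python3 - <<'E'
from h import *
from workcell import viewer
go(554.9,156.6,62,5)
f=viewer.grab_frame("top");cv2.imwrite("pics/t1.png",cv2.resize(f["color"][120:310,215:435,::-1],None,fx=3,fy=3,interpolation=cv2.INTER_CUBIC))
E
```

```text
time_s: 4.72
ee_pos: [557.8, 157.1, 67.2]
ee_rot: [179.5, 0.7, 5.4]
force: [0.7, 0.1, 0.6]
gripper_width: 0.4
pos [557.8 157.1  67.2] rpy [179.5   0.7   5.4] t 4.725 F [0.7 0.1 0.6]
polar 84.32445986887892 93.01158673952318
tool cm/row [-0.29  0.02  0.52] turn 0.3817837817304337
```

View pics/t1.png

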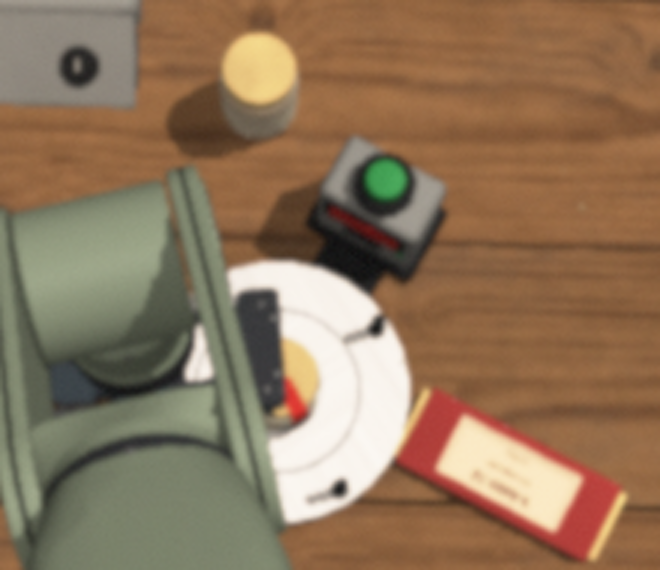

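```bash
python3 -m jog '[[[-0.2,0,0.5],0,0],[[-0.44,0.01,0],-3,0],[[-0.44,0.01,0],-3,0],[[-0.44,0.01,0],-3,0],[[-0.44,0.01,0],-3,0],[[-0.44,0.01,0],-3,0],[[-0.44,0.01,0],-3,0],[[-0.44,0.01,0],-3,0],[[-0.44,0.01,0],-3,0],[[-0.44,0.01,0],-3,0]]'
python3 -c "
from h import *
go(554.9,156.6,62,5)"
```

```text
time_s: 6.02
ee_pos: [522.5, 145.1, 69.1]
ee_rot: [179.6, -0.1, 33.4]
force: [0.3, 1.3, -1.3]
gripper_width: 0.9
pos [522.5 145.1  69.1] rpy [ 1.796e+02 -1.000e-01  3.340e+01] t 6.025 F [ 0.3  1.3 -1.3]
polar 82.44307718341145 118.8192817343241
tool cm/row [3.34 0.83 0.71] turn 28.413465711403717
```

```bash
python3 -m jog '[[[-0.5,0,0.2],-3,0],[[-0.59,0.01,0.2],-4,0],[[-0.59,0.01,0.1],-4,0],[[-0.59,0.01,0.1],-4,0],[[-0.59,0.01,0.1],-4,0],[[-0.59,0.01,0.05],-4,0],[[-0.59,0.01,0.05],-4,0],[[-0.59,0.01,0.05],-4,0],[[-0.59,0.01,0.05],-4,0],[[-0.59,0.01,0.05],-4,0]]'
python3 -c "
from h import *
go(554.9,156.6,62,5)"
```

```text
time_s: 7.28
ee_pos: [489.5, 102.0, 65.3]
ee_rot: [179.0, -0.4, 73.8]
force: [0.2, 0.7, -0.6]
gripper_width: 0.5
pos [489.5 102.   65.3] rpy [179.   -0.4  73.8] t 7.275 F [ 0.2  0.7 -0.6]
polar 78.33928856903425 158.17814266152791
tool cm/row [7.07 4.75 0.33] turn 68.75262671993252
```

```bash
python3 -m jog '[[[-0.58,-0.1,0.1],-3,0],[[-0.58,-0.1,0.1],-3,0],[[-0.58,-0.05,0.1],-3.5,0],[[-0.58,-0.05,0.05],-3.5,0],[[-0.58,-0.05,0.05],-4,0],[[-0.58,-0.05,0.05],-4,0],[[-0.58,-0.02,0.05],-4,0],[[-0.58,-0.02,0.05],-4,0],[[-0.58,-0.02,0.05],-4,0],[[-0.58,-0.02,0.05],-4,0]]'
python3 - <<'E'
from h import *
from workcell import viewer
go(554.9,156.6,62,5)
f=viewer.grab_frame("side")
P=pj(f,[AX[0],AX[1],60])[0];print(P);x,y=P.astype(int)
cv2.imwrite("pics/s1.png",cv2.resize(f["color"][y-75:y+75,x-100:x+100,::-1],None,fx=4,fy=4,interpolation=cv2.INTER_CUBIC))
E
```

```text
time_s: 8.52
ee_pos: [487.9, 45.9, 64.1]
ee_rot: [178.1, 0.3, 112.0]
force: [-0.6, 0.7, 0.4]
gripper_width: 0.7
pos [487.9  45.9  64.1] rpy [178.1   0.3 112. ] t 8.525 F [-0.6  0.7  0.4]
polar 79.01215208875414 -160.02717737578342
tool cm/row [ 7.75 10.36  0.21] turn 107.04961585179086
[321.5672771  254.08294291]
```

View pics/s1.png

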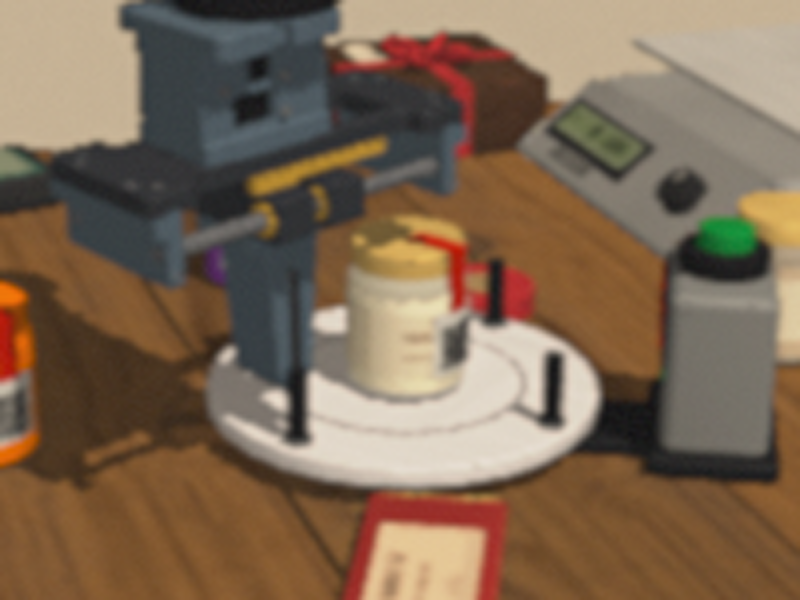

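The side view shows the peg being pushed at (298,420), the jar still centred, and the barcode at (455,340) coming round to the scanner. About 35° remain, so I'll continue slowly and stop short to measure.

```bash
python3 -m jog '[[[-0.43,-0.08,0.05],-3,0],[[-0.43,-0.08,0.05],-3,0],[[-0.43,-0.03,0.05],-3,0],[[-0.43,-0.03,0.05],-3,0],[[-0.43,-0.03,0.05],-3,0],[[-0.43,0,0.05],-3,0],[[-0.3,0,0.05],-2,0],[[-0.15,0,0],-1,0],[[0,0,0],0,0]]'
python3 - <<'E'
from h import *
from workcell import viewer
go(554.9,156.6,62,5)
f=viewer.grab_frame("side");pickle.dump(f,open("s2.pkl","wb"))
a=cv2.resize(f["color"][190:310,240:440,::-1],None,fx=4,fy=4,interpolation=cv2.INTER_CUBIC)
cv2.imwrite("pics/s2.png",a)
E
```

```text
time_s: 9.7
ee_pos: [502.8, 19.5, 64.3]
ee_rot: [178.0, 1.1, 133.3]
force: [-0.2, 0.9, -0.6]
gripper_width: 0.4
pos [502.8  19.5  64.3] rpy [178.    1.1 133.3] t 9.7 F [-0.2  0.9 -0.6]
polar 79.93358350337611 -138.042174206374
tool cm/row [ 6.4  13.2   0.23] turn 128.3181912781199
```

View pics/s2.png

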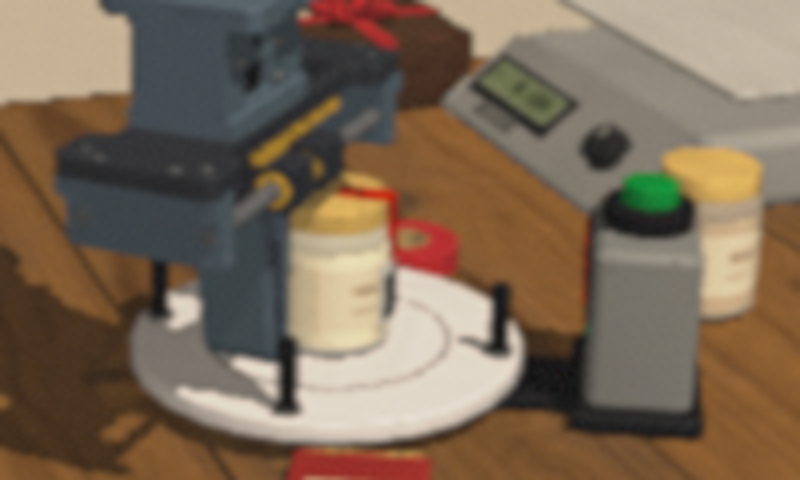

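Run:
```python
from h import *
f=pickle.load(open("s2.pkl","rb"));T=lambda x,y:(x/4+240-.4,y/4+190-.4)
for p,z in[((287,406),22),((499,346),22),((288,341),58),((500,287),58),((160,310),22)]:
    q=bp(f,T(*p),z)[:2]-AX;print(np.hypot(*q),np.degrees(np.arctan2(q[1],q[0])))
k=bp(f,T(651,178),105);print(k)
for z in(96,100,104,108):print(z,pj(f,[698.6,2.1,z])[0]*4-[960,760])
for r in(0,-10,-20,-30):
    a=np.radians(-27.4+r);print(r,pj(f,[AX[0]+3+30*np.cos(a),AX[1]-1+30*np.sin(a),97])[0]*4-[960,760])
```

```text
84.09608360250337 -122.67389325063017
84.30694454788744 -30.956850601611798
92.13223509830821 -121.46418272162336
85.21108872218231 -39.079835400399006
85.15712579675328 145.59113280581073
[703.12368985  16.41351138 105.        ]
96 [654.42524605 205.72632712]
100 [655.05228833 197.73043332]
104 [655.68115582 189.71126475]
108 [656.31185651 181.66871965]
0 [397.26636883 188.09863047]
-10 [395.33269667 191.92346019]
-20 [391.50118716 195.55345842]
-30 [385.86588464 198.87127044]
```

Averaging the peg angles, the disc has turned about 114° and 11° or so remains. I'll push about 10° more, back off and check from above.

```bash
python3 -m jog '[[[-0.4,0,0.05],-2.5,0],[[-0.4,0,0.05],-2.5,0],[[-0.3,0,0],-2,0],[[-0.2,0,0],-2,0],[[-0.1,0,0],-1,0],[[0,0,0],0,0]]'
python3 -c "
from h import *
go(502.8,19.5,62,5)"
python3 -m jog '[[[0.3,-0.05,0],0,0],[[1,-0.3,0],0,0],[[0,0,-2],0,0],[[0,0,-4],0,0],[[0,0,-5],0,0],[[0,0,-5],0,0],[[5,-2,0],0,0],[[5,-3,0],0,0],[[5,-3,0],0,0],[[0,0,0],0,0]]'
python3 - <<'E'
from h import *
from workcell import viewer
go(554.9,156.6,62,5)
f=viewer.grab_frame("top");pickle.dump(f,open("t2.pkl","wb"))
cv2.imwrite("pics/t2.png",cv2.resize(f["color"][120:310,215:435,::-1],None,fx=3,fy=3,interpolation=cv2.INTER_CUBIC))
E
```

```text
time_s: 10.5
ee_pos: [512.2, 10.4, 64.0]
ee_rot: [178.3, 1.4, 143.5]
force: [-0.3, -0.3, -0.2]
gripper_width: 0.7
pos [512.2  10.4  64. ] rpy [178.3   1.4 143.5] t 10.5 F [-0.3 -0.3 -0.2]
polar 80.01046013477581 -128.68087762439626
tool cm/row [1.29 0.17 0.2 ] turn 138.50480286320646
time_s: 11.75
ee_pos: [314.8, 41.3, 221.3]
ee_rot: [178.2, 1.3, 143.4]
force: [1.5, 1.3, 1.3]
gripper_width: 0.3
pos [314.8  41.3 221.3] rpy [178.2   1.3 143.4] t 11.75 F [1.5 1.3 1.3]
polar 249.42990210154073 -172.72846249337667
tool cm/row [-12.42  23.56  15.93] turn 138.44233246561475
```

View pics/t2.png

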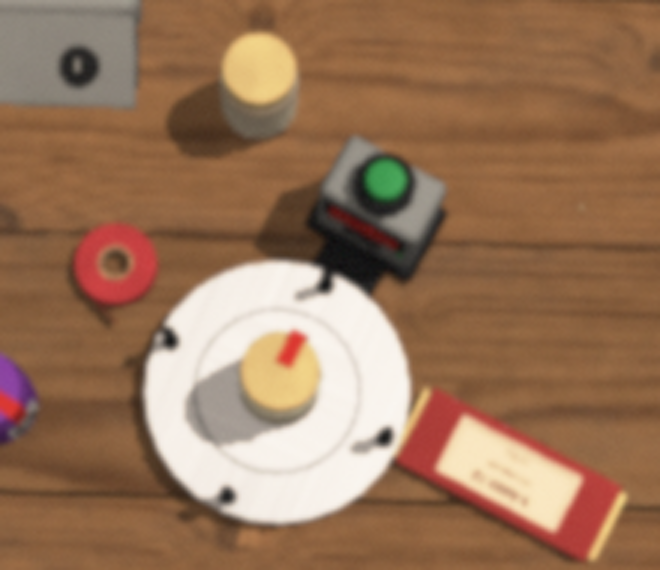

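Run:
```python
from h import *
f=pickle.load(open("t2.pkl","rb"))
T=lambda x,y:(x/3+215-.33,y/3+120-.33)
ang=lambda v:np.degrees(np.arctan2(v[1],v[0]))
im=f["color"][...,::-1];hsv=cv2.cvtColor(im,cv2.COLOR_BGR2HSV)
m=((hsv[...,1]>130)&((hsv[...,0]<7)|(hsv[...,0]>172))).astype(np.uint8);m[:225]=0;m[255:]=0;m[:,:295]=0;m[:,325:]=0
ys,xs=np.nonzero(m);W=np.array([bp(f,(x,y),97)[:2] for x,y in zip(xs,ys)]);print("strip px",len(xs),"mean",W.mean(0)-AX)
u,s,v=np.linalg.svd(W-W.mean(0));d=v[0]*np.sign(v[0][0]);print("strip ang pca",ang(d))
a=bp(f,T(284,365),97);b=bp(f,T(299,334),97);l=bp(f,T(280,370),97)
print("lid",l[:2]-AX,"strip",ang(b-a),"lid->tip",ang(b-l),"lid->mean",ang(W.mean(0)-l[:2]))
# heading via scanner top edges (z=90): key and top corners
for p,q in[((355,138),(443,186)),((326,200),(409,243)),((333,208),(398,247))]:
    print("edge+90",ang(bp(f,T(*q),90)-bp(f,T(*p),90))+90)
for z in(98,102,106):
    k=bp(f,T(386,180),z)[:2]-AX;print(z,k+AX,ang(k),np.hypot(*k))
for p in[(168,337),(324,282),(386,435),(227,494)]:
    q=bp(f,T(*p),58)[:2]-AX;print(ang(q)%90,np.hypot(*q))
```

```text
strip px 45 mean [18.93149214 -8.85876563]
strip ang pca -27.071235416841837
lid [ 3.28704402 -1.86005873] strip -23.94326946962379 lid->tip -25.91853227015538 lid->mean -24.101852563371132
edge+90 -27.891806294081732
edge+90 -26.488421128664555
edge+90 -30.14318206804728
98 [699.78957259   1.81555215] -27.322741553299082 154.86732776777157
102 [698.61039455   2.07662121] -27.43804222957597 153.7001845272033
106 [697.43121651   2.33769027] -27.55510692497519 152.53367324382913
67.87790822944623 82.88647783443197
67.0505095160819 80.06896132008164
66.32785863586803 83.66859668610176
67.47406630860405 83.8395004873379
```

The strip points -24° to -27° against a station heading of -27.4°, so the code is within about 2 mm of the line (7.5 mm allowed) and the jar is still centred. Next is the key.

```bash
python3 -c "
from h import *
go(697.5,2.5,200,152.6,9)"
```

```text
pos [317.3  41.4 221.9] rpy [178.2   1.4 143.4] t 11.8 F [ 0.2  0.7 -0.1]
polar 246.92085003658906 -172.66088800835973
tool cm/row [-3.65  2.17  0.24] turn -1.0196677303409558
```

```bash
python3 -m jog '[[[-3.6,2.1,0],0,0],[[-3.6,2.1,0],0,0],[[-3.6,2.1,0],0,0],[[-3.6,2.1,0],0,0],[[-3.6,2.1,0],0,0],[[-3.6,2.1,0],0,0],[[-3.6,2.1,0],0,0],[[-3.6,2.1,0],0,0],[[-3,1.8,0],0,0],[[0,0,0],0,0]]'
python3 -c "
from h import *
go(697.5,2.5,160,152.6)"
```

```text
time_s: 13.05
ee_pos: [705.6, -1.3, 231.5]
ee_rot: [177.9, 1.7, 143.3]
force: [-1.2, 1.3, -1.1]
gripper_width: 0.7
pos [705.6  -1.3 231.5] rpy [177.9   1.7 143.3] t 13.05 F [-1.2  1.3 -1.1]
polar 161.48543580202713 -27.367788811229182
tool cm/row [ 0.88 -0.18  7.15] turn -9.315257022653128
```

```bash
python3 -m jog '[[[0.5,-0.1,3],0,0],[[0.4,-0.1,3],0,0],[[0,0,1.5],0,0],[[0,0,0],0,0]]'
python3 - <<'E'
from h import *
from workcell import viewer
go(697.5,2.5,140,143)
f=viewer.grab_frame("side")
cv2.imwrite("pics/s3.png",cv2.resize(f["color"][180:310,290:490,::-1],None,fx=4,fy=4,interpolation=cv2.INTER_CUBIC))
E
```

```text
time_s: 13.55
ee_pos: [701.2, 3.1, 152.8]
ee_rot: [178.0, 1.6, 143.2]
force: [-0.1, 0.4, -0.8]
gripper_width: 0.6
pos [701.2   3.1 152.8] rpy [178.    1.6 143.2] t 13.55 F [-0.1  0.4 -0.8]
polar 155.54945627056966 -26.667028566576864
tool cm/row [ 0.26 -0.27  1.28] turn 0.2442041450053125
```

View pics/s3.png

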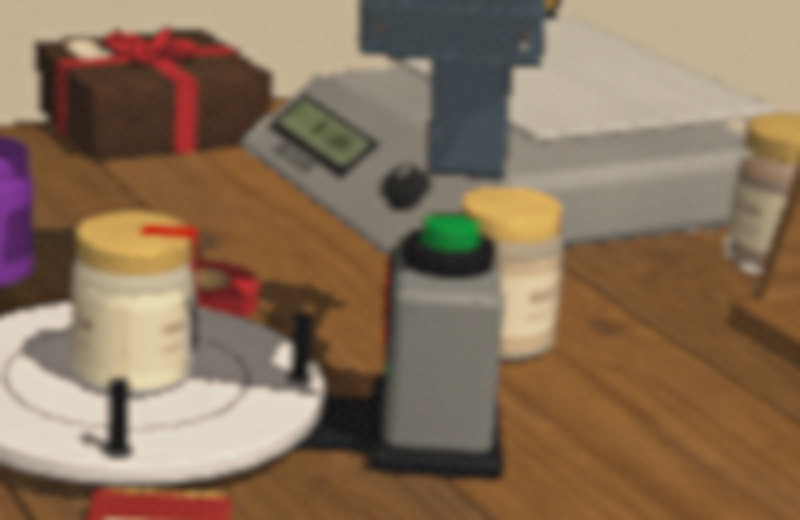

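Run:
```python
from h import *
from workcell import telemetry
from scipy.optimize import least_squares
from scipy.spatial.transform import Rotation as Ro
t=pickle.load(open("t2.pkl","rb"));s=pickle.load(open("s2.pkl","rb"))
up=np.array([386/3+215-.33,180/3+120-.33]);us=np.array([651/4+240-.4,181/4+190-.4]);us2=np.array([451/4+290-.4,219/4+180-.4])
k=least_squares(lambda P:np.r_[pj(t,P)[0]-up,pj(s,P)[0]-us,pj(s,P)[0]-us2],[698,2,104]);print(k.x,k.fun, k.x[:2]-AX)
st=telemetry.state();z=Ro.from_euler("xyz",st["ee_rot"],degrees=True).apply([0,0,1]);tip=np.array(st["ee_pos"])+19*z
print("tip",tip,(pj(s,tip)[0]+.4-[290,180])*4)
```

```text
[695.60377064   2.89347639 109.76033354] [-0.15763201  0.33586283  0.16375542 -0.28876641  0.16375542  0.21123359] [133.40377064 -70.00652361]
tip [702.55201814   3.31200649 134.75874053] [468.43619223 167.1865988 ]
```

```bash
python3 -m jog '[[[0.65,-0.55,0],0,0],[[0,0,1],0,0],[[0,0,1],0,0],[[0,0,0],0,0]]'
python3 -c "
from h import *
go(695.6,2.9,128,143)"
```

```text
time_s: 14.1
ee_pos: [695.0, 2.6, 135.4]
ee_rot: [177.7, 2.0, 143.2]
force: [-0.1, -0.1, -0.2]
gripper_width: 0.3
pos [695.    2.6 135.4] rpy [177.7   2.  143.2] t 14.1 F [-0.1 -0.1 -0.2]
polar 150.25015006672785 -27.90596853727096
tool cm/row [-0.03  0.06  0.74] turn 0.223769544276621
```

```bash
for i in 1; do python3 -m jog '[[[0,0,0.3],0,0],[[0,0,0.3],0,0],[[0,0,0.3],0,0],[[0,0,0.3],0,0]]'; python3 -m jog '[[[0,0,0.3],0,0]]'; python3 -m jog '[[[0,0,0.3],0,0]]'; done
```

```text
time_s: 14.6
ee_pos: [695.6, 2.6, 125.4]
ee_rot: [177.7, 2.0, 143.2]
force: [-5.4, -0.8, 15.9]
gripper_width: 0.4
time_s: 14.72
ee_pos: [695.6, 2.6, 125.3]
ee_rot: [177.7, 2.1, 143.2]
force: [-8.2, -0.5, 20.6]
gripper_width: 0.4
time_s: 14.85
ee_pos: [695.5, 2.7, 125.4]
ee_rot: [177.6, 2.1, 143.2]
force: [-7.2, -0.3, 15.6]
gripper_width: 0.5
```

Run:
```python
from h import *
from workcell import viewer
f=viewer.grab_frame("side")
cv2.imwrite("pics/s4.png",cv2.resize(f["color"][190:270,360:450,::-1],None,fx=7,fy=7,interpolation=cv2.INTER_CUBIC))
go(695.6,2.9,128,143)
```

```text
pos [695.5   2.7 125.5] rpy [177.6   2.1 143.2] t 14.9 F [-6.6 -0.2 13.8]
polar 150.70839308943044 -27.782613222060963
tool cm/row [ 0.01  0.02 -0.25] turn 0.23435862625751724
```

View pics/s4.png

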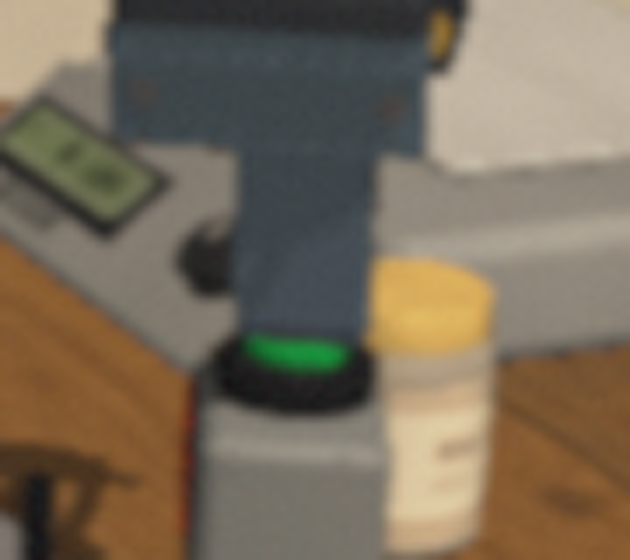

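The key is visibly down, with only a thin green rim left at (298,352). Force is well above the 5 N spring. One slightly firmer row will confirm the end stop, then I lift and clear.

```bash
python3 -m jog '[[[0,0,0.45],0,0]]'
python3 -m jog '[[[0,0,-0.5],0,0],[[0,0,-1],0,0],[[0,0,-3],0,0],[[0,0,-4],0,0],[[0,0,-4],0,0],[[4,-2.4,0],0,0],[[5,-3,0],0,0],[[5,-3,0],0,0],[[5,-3,0],0,0],[[5,-3,0],0,0]]'
python3 -m jog '[[[5,-3,0],0,0],[[5,-3,0],0,0],[[0,0,0],0,0],[[0,0,0],0,0]]'
python3 - <<'E'
from h import *
from workcell import viewer
f=viewer.grab_frame("top");g=viewer.grab_frame("side")
im=f["color"][...,::-1];hsv=cv2.cvtColor(im,cv2.COLOR_BGR2HSV)
o=pickle.load(open("t2.pkl","rb"))["color"][...,::-1]
d=cv2.absdiff(im,o).max(2)[120:310,215:435];print("changed px vs before",(d>40).sum(),d.max())
cv2.imwrite("pics/end.png",np.hstack([cv2.resize(im[120:310,215:435],(400,345)),cv2.resize(g["color"][180:310,290:440,::-1],(398,345))]))
E
```

```text
time_s: 15.02
ee_pos: [695.6, 2.7, 125.2]
ee_rot: [177.6, 2.2, 143.2]
force: [-10.1, 0.1, 24.4]
gripper_width: 0.3
time_s: 16.27
ee_pos: [408.9, 30.0, 236.0]
ee_rot: [177.3, 2.6, 143.1]
force: [-0.6, -0.1, 0.2]
gripper_width: 0.3
time_s: 16.77
ee_pos: [287.1, 42.3, 228.3]
ee_rot: [177.1, 2.7, 143.2]
force: [-0.0, 0.4, -0.4]
gripper_width: 0.6
changed px vs before 0 9
```

View pics/end.png

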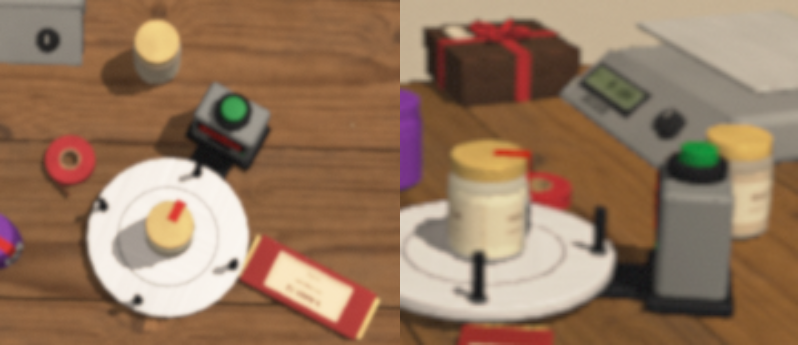

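```bash
python3 -c "
from workcell import job_done;print(job_done())"
```

```text
the job is handed in; nothing more can be done
None
```

I turned the disc about 124° counter-clockwise by one peg, with the fingers shut. I then backed off, pressed the green key to its stop, let it up, moved clear and handed the job in at about 17 s. The hand-in reports no verdict.

**Alignment:** from the top view after the push, the seal strip pointed -24° to -27° against a station heading of about -27.4°. That puts the barcode at most about 2 mm off the line, where 7.5 mm is allowed. The estimates of the strip's direction differed by about 3°.

**Key press:** the fingers stopped at the same height while the force rose to 24 N, well above the 5 N spring, and the side view showed the key down. How far it travelled was not measured directly. My first key position, from the top camera alone, was about 3 mm off and the approach was several mm to one side. I corrected it with both cameras before pressing.

**End state:** the last top view showed no changed pixels round the station compared with before the press, so neither the jar nor the bystanders moved in that time. The final pictures show the key up, the jar upright and the arm clear.

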